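Right the toppled bottle and slide it into its stall

TASK

The cream bottle has toppled over onto the heat sink: stand it upright on the bench about where it lies. Then slide it along the bench to the right, without lifting it, into the empty bottle stall until it stands fully home against the back wall, and let go of it. Leave the bottle in the other stall alone.

Things in the scene. Friction and masses are not known exactly. Their poses are not given: they have to be found in the camera images.
- bottle_centre (a point): Toppled cream bottle, white cap, 0.11 to 0.22 kg, 155 mm tall. Point on its axis half-way up, 77.5 mm from foot and cap top; z axis runs from foot to cap. Body 63 mm across up to the shoulder, 105 mm from the foot; cap fixed, 31 mm across, 136 to 155 mm from the foot. It leans on the heat sink, heel on the bench, axis 20 deg above level, cap end up, pointing left (+y) within 35 deg.
- bottle_foot (a point): Centre of the same bottle's flat round underside, at bench height (z = 0) when it stands upright. At the start the cap stands clear above the heat sink, its middle about 80 mm above the bench. The foot drags on the bench (friction 0.5 to 0.7): held by the cap alone the bottle tips as it slides; held low round the body it follows.
- heat_sink: Loose finned heat sink, 50 x 60 x 32 mm high, under the bottle's shoulder end; origin at the centre of its underside. It may be shifted.
- free_home (a point): Empty bottle stall: a fixed U of 3 mm aluminium sheet, no floor, walls 34 mm high, inside 84 mm wide, open towards the robot. The point lies at bench height on its centre line, 34 mm before the back wall's inner face: the axis of a bottle fully home stands 2 to 3 mm past it. Side walls reach 43 mm before the point. x axis points into the stall.
- other_stall: An identical fixed stall, taken by the white bottle; origin at bench height and x axis as for the empty one's point. Either stall may be the nearer one, so the way to the empty one may lead past the front edges of this one.
- wash_centre (a point): White bottle with a red cap, 59 mm across and 141 mm tall, standing in the other stall; loose; the point is on its axis, 70 mm above its foot.

How it is judged (in metres and radians):
On the way:
1. the bottle stands upright on the bench, left of the stalls, about where it lay (angle between bottle_centre's own z axis and vertical below 0.12 rad and height (world z) of bottle_foot below 0.005 m and world y of bottle_foot above -0.06 m), for 0.2 s.
At the end, for the whole second after the job is handed in: The cream bottle stands upright (within 6 deg) on the bench in the empty stall, between its side walls, its axis within 10 mm of home depth (12 mm at most from touching the back wall), at rest and released (angle between bottle_centre's own z axis and vertical below 0.1 rad and height (world z) of bottle_foot below 0.005 m and x of bottle_foot in the frame of free_home between -0.01 and 0.012 m and y of bottle_foot in the frame of free_home between -0.02 and 0.02 m and linear speed of bottle below 0.02 m/s and contact force between the fingers and bottle below 0.1 N).
It fails at once if the cream bottle is lifted: its foot more than 12 mm off the bench once it is on its way to the stalls (more than 60 mm right of the robot's centre line) (world y of bottle_foot below -0.06 m and height (world z) of bottle_foot above 0.012 m).
It fails at once if the white bottle is shifted by more than 20 mm or tipped (distance of wash_centre from where it was at the start of the episode above 0.02 m or angle between wash_centre's own z axis and vertical above 0.3 rad).
It also fails if it takes over 72 s, if anything falls off the work surface, if the arm or the gripper's body presses on something with over 40 N, if the wrist force passes 120 N, or if a joint passes its speed limit or range.

ROBOT

A 6-joint arm with a two-finger parallel gripper is mounted at the origin on a cart in front of the work surface, level with it; the furniture and walls round the work are solid. World frame = base frame: x ahead of the robot, y to its left, z up, the work surface at z = 0. Lengths are in mm, angles in rad, forces in N, time in s.
With the tool pointing down it reaches from about 275 to 850 mm from the base axis. Payload 5.2 kg.
Tool frame: the origin (TCP) lies midway between the tips of the shut fingers; the grasp point (between the pads) lies 19 mm behind it; z points along the fingers, y is the line along which they close (so a half turn about z gives the same grasp; the last joint's range is limited). The gripper opens to 85 mm and grips with 20 to 120 N. Pads are 22 mm wide; open, the fingers measure 114 mm over their backs; the gripper's body (76 mm by 85 mm) begins 54 mm behind the grasp point. The pads swing forward as they close: fully open they stand 13 mm farther back than shut.
Start: joints at [-1.451, 0.259, 1.535, -0, 1.348, -0.203], TCP at [174.494, -521.591, 231.31] pointing down, gripper open.
Joint ranges: [-3.14, 3.14], [-0.91, 2.08], [0.19, 2.58], [-1.22, 4.36], [0.22, 2.71], [-3.12, 3.12]. Speed limits (rad/s): [2.57, 2.57, 3.14, 3.14, 3.14, 3.14].

INTERFACE

Orientations are given as a 3x3 rotation matrix whose columns are the frame's x, y, z axes.
In Python, from plant import env gives the robot as it stands.
- The arm moves only by the tool send_rows, never from a script. Its argument "motion" is a list of rows, each an object with "xyz": the shift along the tool's x, y, z as a fraction of full scale, a list of three; "delta_rot": the turn, a rotation vector about the tool's x, y, z as a fraction of full scale, a list of three. In form: [{"xyz": [tx, ty, tz], "delta_rot": [ax, ay, az]}, ...]. A call has 1 to 20 rows; each row is the pose to reach, as a shift and turn from the pose commanded when the call began, along the tool's axes at that moment, turning the shorter way round; what a row does not reach only later rows make up. Full scale, the value 1, is 0.1 m for a shift and pi rad for a turn. A row lasts 1/10 s, in which the tool goes at most 50 mm and 8.59 degrees, less where a joint would pass 70% of its speed; a pose out of reach is approached as far as the arm can. A call with a number of a shift or a turn outside -1 to 1 is refused whole. A call with a gripper value outside its range is refused whole. "claw" is the opening, from 0 (shut) to 1 (fully open), set as the call begins (left out, the last holds). The fingers move at their own pace and stop on an object; "squeeze" is the grip in N (left out, the last holds). Time passes only in rows, so rows that repeat a pose let the fingers close. It gives the time, the measured TCP pose, the force, the opening and the grip force at its end, in the units of the state.
- env.read_state(): the state, without advancing time (a new reading comes with each control period).
- env.grab_frame(name): name is "side" or "top" or "wrist"; returns a dict with "frame" (480x640x3 uint8, red, green, blue), "depth" (480x640 float32, mm along the optical axis (not along the pixel's ray), 0 where there is no reading), "fx", "fy", "cx", "cy" (pixels), "distortion" ([k1, k2, p1, p2, k3] as OpenCV has them; the pictures are not rectified), "position" and "rotation" of the camera in the world. Camera axes: x right, y down, z forward; pixel columns grow to the right and rows downward; lengths in mm; the calibration is good to about 2 mm. A picture is of the moment at which its call begins.
- env.sign_off(): hands the job in; it is judged then, once.
The state is a dict: "clock": time; "q": joint angles; "dq": joint speeds; "tau": joint torques, N m; "tool_pos": TCP position; "tool_rot": TCP orientation; "contact_force": force on the tool from outside, world axes, zero at the start; "torque": the same for the moment, N m; "width": finger opening in mm; "gripper_force": force on a finger pad.
Only numpy, scipy, OpenCV 4.12 (cv2) and the standard library are available. Lean on these libraries where they do the work, as an engineer would, in place of code of your own. Each camera call takes 0.05 s, during which the arm holds its last target. There are 200 camera calls.

## Working session

There is one attempt and no reset: what is moved stays moved. The work goes in short steps, Python scripts to look and compute and a tool call to move; the robot and the scene stay as the last step left them, time stands still between calls to the robot, and variables do not carry over. Pictures are saved under pics/ and viewed, at most 10 in all, crops included, and the job is handed in when it is done.

Besides the shell and the picture viewer there is one more tool, called after ">>>" by a JSON object that holds its "fn" and its "kwargs". send_rows: Moves the arm, as the interface text tells. Shift numbers are shares of 0.1 m and turn numbers shares of pi rad, none past 1 either way. Its arguments: {"type":"object","properties":{"motion":{"type":"array"},"claw":{"type":"number"},"squeeze":{"type":"number"}},"required":["motion"]}

```bash
mkdir -p pics; ls; cat > h.py <<'E'
from plant import env
import numpy as np, cv2
def snap(n,f=None):
    d=env.grab_frame(n)
    if f: cv2.imwrite('pics/'+f,d['frame'][:,:,::-1])
    return d
def rays(d,uv):
    K=np.array([[d['fx'],0,d['cx']],[0,d['fy'],d['cy']],[0,0,1.]])
    p=cv2.undistortPoints(np.array(uv,float).reshape(-1,1,2),K,np.array(d['distortion'],float)).reshape(-1,2)
    return np.c_[p,np.ones(len(p))]
def world_depth(d,uv):
    uv=np.array(uv); z=d['depth'][uv[:,1].astype(int),uv[:,0].astype(int)]
    return (rays(d,uv)*z[:,None])@np.array(d['rotation']).T+np.array(d['position'])
def plane(d,uv,z):
    r=rays(d,uv)@np.array(d['rotation']).T; p=np.array(d['position'])
    return p+r*((z-p[2])/r[:,2])[:,None]
E
python3 - <<'E'
from h import *
for n in('top','side'):
    d=snap(n,n+'0.png'); print(n,d['position'],np.round(d['rotation'],2).tolist(),d['fx'])
    np.savez('/tmp/'+n+'0.npz',**d)
s=env.read_state(); print(s['clock'],s['tool_pos'],np.round(s['tool_rot'],3).tolist(),s['width'])
E
```

```text
pics
top [342.97438108 -53.59913756 985.60624888] [[0.02, -0.98, 0.19], [-1.0, -0.01, 0.03], [-0.02, -0.19, -0.98]] 488.3889880224034
side [102.46025024 740.44694106 697.66798653] [[-0.87, -0.3, 0.4], [-0.5, 0.5, -0.71], [0.01, -0.81, -0.58]] 528.3180087504625
0.1 [ 174.41168417 -521.10708352  230.56095527] [[0.948, 0.317, -0.0], [0.317, -0.948, 0.002], [0.0, -0.002, -1.0]] 85.72569655565415
```

View pics/top0.png

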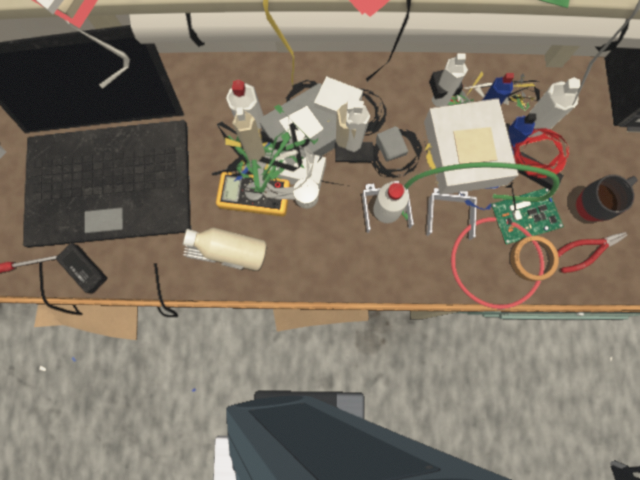

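View pics/side0.png

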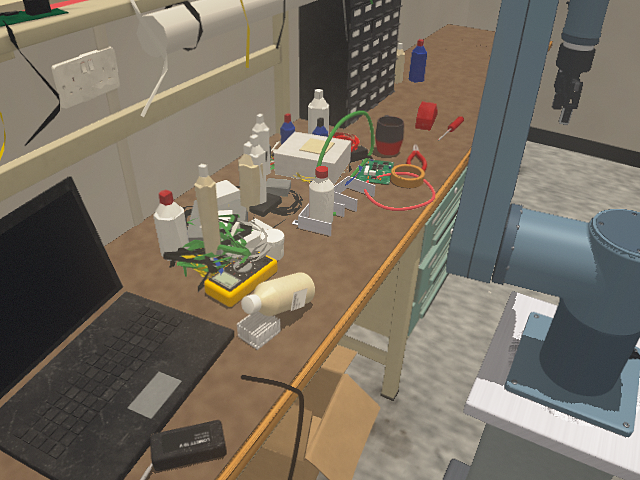

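The top view shows the bottle with its cap at about (190,238) and foot at (262,250). The white bottle is in the stall at (388,205), and the empty stall is at (452,212), with a red ring close to its right front. I'll measure next.

```bash
python3 - <<'E'
from h import *
d=dict(np.load('/tmp/top0.npz')); 
im=d['frame']; c=cv2.resize(im[165:315,345:545],None,fx=4,fy=4,interpolation=cv2.INTER_CUBIC)
cv2.imwrite('pics/crop.png',c[:,:,::-1])
hsv=cv2.cvtColor(im,cv2.COLOR_RGB2HSV)
W,H=640,480
uv=np.array([(u,v) for v in range(215,285) for u in range(170,280)])
P=world_depth(d,uv); h=hsv[uv[:,1],uv[:,0]]
ok=(d['depth'][uv[:,1],uv[:,0]]>0)&(P[:,2]>15)
cream=ok&(h[:,0]>15)&(h[:,0]<32)&(h[:,1]>50)&(h[:,2]>130)
Q=P[cream]; print('cream',len(Q),Q.min(0),Q.max(0))
m,ev,vt=cv2.PCACompute2(Q[:,:2].astype(np.float64),None)
a=ev[0]; a=a*np.sign(a[1]); n=np.array([-a[1],a[0]])
t=(Q[:,:2]-m)@a; s=(Q[:,:2]-m)@n
print('mean',m,'axis',a,np.degrees(np.arctan2(a[1],a[0])))
for lo in range(-80,90,12):
    k=(t>=lo)&(t<lo+12)
    if k.sum()>4: print(lo,k.sum(),np.round(np.percentile(s[k],[2,50,98]),1),Q[k][:,2].max().round(1),(m+a*(lo+6)).round())
white=ok&(h[:,1]<50)&(h[:,2]>190)&(P[:,2]>60); print('cap',white.sum(),P[white].min(0),P[white].max(0),np.median(P[white],0))
hs=ok&~cream&(P[:,2]<45)&(h[:,1]<50)&(h[:,2]>140); print('hs',hs.sum(),np.percentile(P[hs],[2,50,98],axis=0).round())
E
```

```text
cream 1462 [474.27728116  67.51167953  29.44762847] [550.42795682 209.75463675  95.12655876]
mean [[509.84744713 128.17044258]] axis [0.17879249 0.98388681] 79.70056642144365
-68 41 [-21.2  -2.9  15.9] 61.3 [[499.  67.]]
-56 160 [-29.    5.7  26.7] 66.6 [[501.  79.]]
-44 163 [-31.   -4.   27.8] 70.0 [[503.  91.]]
-32 162 [-29.7   7.9  28.3] 75.1 [[505. 103.]]
-20 156 [-30.9  -5.6  25.7] 78.2 [[507. 114.]]
-8 131 [-31.3  10.4  26.2] 80.7 [[509. 126.]]
4 122 [-30.1  12.   27.2] 86.7 [[512. 138.]]
16 131 [-31.4  13.8  28.3] 91.3 [[514. 150.]]
28 114 [-32.   14.5  28. ] 94.2 [[516. 162.]]
40 135 [-30.5   5.5  26.8] 95.1 [[518. 173.]]
52 103 [-23.9   1.8  21.4] 92.5 [[520. 185.]]
64 40 [-15.1  -5.   11. ] 88.2 [[522. 197.]]
cap 612 [491.75002312  75.62088371  60.33923561] [539.72126412 220.94185997  98.79823945] [513.99232323 153.29087884  87.27170472]
hs 136 [[477. 119.  16.]
 [503. 211.  31.]
 [520. 232.  43.]]
```

View pics/crop.png

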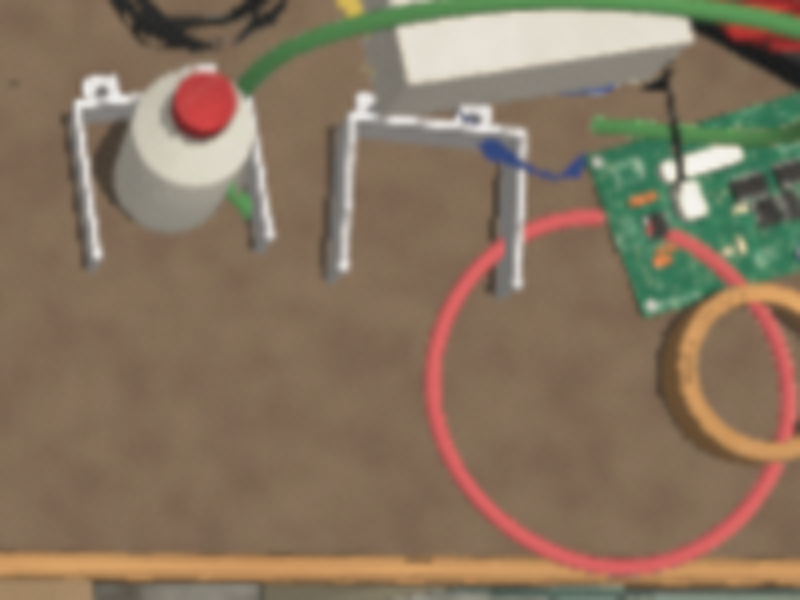

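The crop shows the empty stall's top-edge corners at about (340,268), (357,115), (522,130) and (518,288). The red ring crosses its right front. Next come the stall frame and the planned tool poses.

```bash
cat >> h.py <<'E'
from scipy.spatial.transform import Rotation as R
def rel(Rc,pc,Rt,pt):   # row numbers to go from pose c to t
    return np.round(Rc.T@(pt-pc)/100,3).tolist(), np.round(R.from_matrix(Rc.T@Rt).as_rotvec()/np.pi,4).tolist()
def pose(yaw,el,g):     # tool back direction: heading yaw (deg, of xt horizontally), elevation el measured from heading; grasp point g
    a=np.array([np.cos(np.radians(yaw)),np.sin(np.radians(yaw)),0]); e=np.radians(el)
    zt=-(np.cos(e)*a+np.sin(e)*np.array([0,0,1])); yt=np.array([a[1],-a[0],0]); xt=np.cross(yt,zt)
    Rt=np.c_[xt,yt,zt]; return Rt,np.array(g)+19*zt
E
python3 - <<'E'
from h import *
d=dict(np.load('/tmp/top0.npz'))
c=np.array([(340,268),(357,115),(522,130),(518,288),(92,262),(78,105),(265,243),(100,82)])/4+np.array([345,165])-0.4
print(plane(d,c,34).round(1))
ring=np.array([(435,370),(470,275),(500,500),(620,215)])/4+np.array([345,165])
print('ring',world_depth(d,ring).round(1).tolist())
cap=np.array([(206,104)])/4+np.array([345,165]); print('wcap',plane(d,cap,141).round(1))
edge=np.array([(400,555)])/4+np.array([345,165]); print('edge',world_depth(d,edge).round(1))
s=env.read_state(); Rc=np.array(s['tool_rot']); pc=np.array(s['tool_pos'])
a=np.array([.179,.984,0]); g=np.array([513,141,54.])
Rt,pt=pose(79.7,75,g); print(Rt.round(3).tolist(),pt.round(1))
print('pre',rel(Rc,pc,Rt,pt-Rt[:,2]*110))
E
```

```text
[[ 554.1 -257.2   34. ]
 [ 633.5 -268.3   34. ]
 [ 626.7 -352.    34. ]
 [ 545.  -345.9   34. ]
 [ 555.7 -133.7   34. ]
 [ 637.1 -127.1   34. ]
 [ 566.4 -220.1   34. ]
 [ 649.4 -138.3   34. ]]
ring [[506.6, -310.1, 8.8], [555.1, -328.9, 12.7], [441.9, -343.0, -0.2], [589.3, -410.5, 5.7]]
wcap [[ 604.4 -177.   141. ]]
edge [[ 413.9 -291.9   -2.1]]
[[0.173, 0.984, -0.046], [0.95, -0.179, -0.255], [-0.259, 0.0, -0.966]] [512.1 136.2  35.6]
pre ([5.424, -5.41, 0.897], [-0.0449, -0.0756, -0.338])
```

The empty stall is at about (593,-306), with its x axis turned -6°. I'm moving over the bottle.

>>> {"fn": "send_rows", "kwargs": {"motion": [{"xyz":[0.33,-0.33,0],"delta_rot":[0,0,0]},{"xyz":[0.67,-0.67,0],"delta_rot":[0,0,0]},{"xyz":[1,-1,0],"delta_rot":[0,0,0]}], "claw": 1, "squeeze": 40}}

```text
clock: 0.4
tool_pos: [237.8, -393.3, 230.6]
tool_rot: [[0.949, 0.316, -0.0], [0.316, -0.949, 0.002], [0.0, -0.002, -1.0]]
contact_force: [1.1, 0.9, 0.6]
width: 85.5
gripper_force: 0.0
```

>>> {"fn": "send_rows", "kwargs": {"motion": [{"xyz":[0.33,-0.33,0],"delta_rot":[0,0,0]},{"xyz":[0.67,-0.67,0],"delta_rot":[0,0,0]},{"xyz":[1,-1,0],"delta_rot":[0,0,0]}]}}

```text
clock: 0.7
tool_pos: [301.0, -266.4, 231.1]
tool_rot: [[0.949, 0.317, -0.0], [0.317, -0.949, 0.0], [0.0, -0.0, -1.0]]
contact_force: [0.9, -0.5, 1.0]
width: 85.4
gripper_force: 0.0
```

>>> {"fn": "send_rows", "kwargs": {"motion": [{"xyz":[0.33,-0.33,0],"delta_rot":[0,0,0]},{"xyz":[0.67,-0.67,0],"delta_rot":[0,0,0]},{"xyz":[1,-1,0],"delta_rot":[0,0,0]}]}}

```text
clock: 1.0
tool_pos: [364.1, -139.9, 231.2]
tool_rot: [[0.948, 0.317, 0.0], [0.317, -0.948, 0.0], [0.0, 0.0, -1.0]]
contact_force: [0.8, -0.5, 0.2]
width: 85.3
gripper_force: 0.0
```

>>> {"fn": "send_rows", "kwargs": {"motion": [{"xyz":[0.33,-0.33,0],"delta_rot":[0,0,0]},{"xyz":[0.67,-0.67,0],"delta_rot":[0,0,0]},{"xyz":[1,-1,0],"delta_rot":[0,0,0]}]}}

```text
clock: 1.3
tool_pos: [427.3, -13.3, 231.3]
tool_rot: [[0.948, 0.317, 0.0], [0.317, -0.948, -0.0], [0.0, 0.0, -1.0]]
contact_force: [1.2, -1.2, -0.1]
width: 85.4
gripper_force: 0.0
```

>>> {"fn": "send_rows", "kwargs": {"motion": [{"xyz":[0.33,-0.33,0],"delta_rot":[0,0,0]},{"xyz":[0.67,-0.67,0],"delta_rot":[0,0,0]},{"xyz":[1,-1,0],"delta_rot":[0,0,0]},{"xyz":[1,-1,0],"delta_rot":[0,0,0]},{"xyz":[1,-1,0],"delta_rot":[0,0,0]}]}}

```text
clock: 1.8
tool_pos: [489.6, 112.0, 230.6]
tool_rot: [[0.947, 0.32, -0.002], [0.32, -0.947, -0.0], [-0.002, -0.0, -1.0]]
contact_force: [-0.3, -0.2, -0.4]
width: 85.3
gripper_force: 0.0
```

```bash
python3 - <<'E'
from h import *
s=env.read_state(); Rc=np.array(s['tool_rot']); pc=np.array(s['tool_pos']); print(s['clock'],pc.round(1),np.round(s['q'],2))
Rt,pt=pose(79.7,75,[513,141,54.])
print('pre',rel(Rc,pc,Rt,pt-Rt[:,2]*110))
E
```

```text
1.8 [489.6 112.  230.6] [ 0.    0.17  1.65 -0.    1.32  1.25]
pre ([0.43, -0.405, 0.886], [-0.0447, -0.0748, -0.337])
```

>>> {"fn": "send_rows", "kwargs": {"motion": [{"xyz":[0.22,-0.2,0.2],"delta_rot":[-0.011,-0.019,-0.084]},{"xyz":[0.22,-0.2,0.2],"delta_rot":[-0.022,-0.037,-0.168]},{"xyz":[0.43,-0.4,0.4],"delta_rot":[-0.034,-0.056,-0.253]},{"xyz":[0.43,-0.4,0.4],"delta_rot":[-0.045,-0.075,-0.337]},{"xyz":[0.43,-0.4,0.6],"delta_rot":[-0.045,-0.075,-0.337]},{"xyz":[0.43,-0.4,0.6],"delta_rot":[-0.045,-0.075,-0.337]},{"xyz":[0.43,-0.4,0.75],"delta_rot":[-0.045,-0.075,-0.337]},{"xyz":[0.43,-0.4,0.89],"delta_rot":[-0.045,-0.075,-0.337]},{"xyz":[0.43,-0.4,0.89],"delta_rot":[-0.045,-0.075,-0.337]},{"xyz":[0.43,-0.4,0.89],"delta_rot":[-0.045,-0.075,-0.337]},{"xyz":[0.43,-0.4,0.89],"delta_rot":[-0.045,-0.075,-0.337]}]}}

```text
clock: 2.9
tool_pos: [518.7, 162.1, 143.1]
tool_rot: [[0.179, 0.983, -0.044], [0.949, -0.184, -0.255], [-0.258, 0.003, -0.966]]
contact_force: [-0.2, -0.6, -0.1]
width: 85.3
gripper_force: 0.0
```

```bash
python3 - <<'E'
from h import *
s=env.read_state(); Rc=np.array(s['tool_rot']); pc=np.array(s['tool_pos']); print(s['clock'],pc.round(1),np.round(s['q'],2))
Rt,pt=pose(79.7,75,[513,141,54.])
print('to grasp',rel(Rc,pc,Rt,pt))
d=snap('wrist','w0.png')
E
```

```text
2.9 [518.7 162.1 143.1] [ 0.25  0.41  1.57 -0.25  1.28  0.52]
to grasp ([0.019, -0.02, 1.107], [0.0006, -0.0001, -0.002])
```

View pics/w0.png

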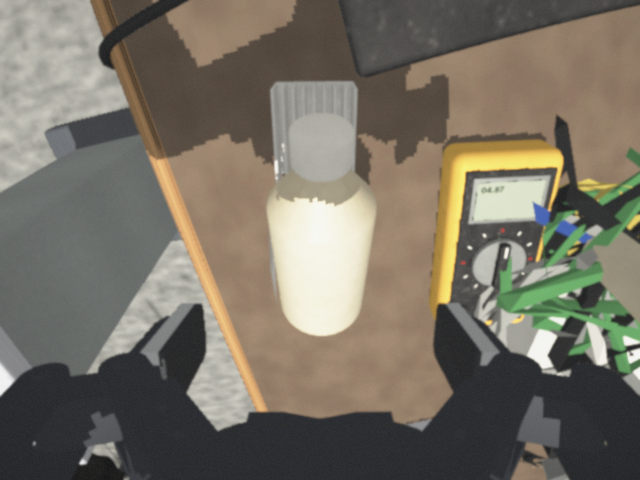

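The bottle is centred at column 321, between the fingers at about 197 and 440, so I can descend and grip.

>>> {"fn": "send_rows", "kwargs": {"motion": [{"xyz":[0.02,-0.01,0.3],"delta_rot":[0,0,0]},{"xyz":[0.02,-0.01,0.6],"delta_rot":[0,0,0]},{"xyz":[0.02,-0.01,0.8],"delta_rot":[0,0,0]},{"xyz":[0.02,-0.01,0.9],"delta_rot":[0,0,0]},{"xyz":[0.02,-0.01,1.0],"delta_rot":[0,0,0]}]}}

```text
clock: 3.45
tool_pos: [513.6, 139.1, 45.4]
tool_rot: [[0.177, 0.983, -0.044], [0.95, -0.183, -0.255], [-0.259, 0.003, -0.966]]
contact_force: [1.1, 0.3, -0.0]
width: 85.3
gripper_force: 0.0
```

>>> {"fn": "send_rows", "kwargs": {"motion": [{"xyz":[0,0,0.06],"delta_rot":[0,0,0]},{"xyz":[0,0,0.12],"delta_rot":[0,0,0]},{"xyz":[0,0,0.12],"delta_rot":[0,0,0]},{"xyz":[0,0,0.12],"delta_rot":[0,0,0]}]}}

```text
clock: 3.85
tool_pos: [512.8, 136.4, 34.0]
tool_rot: [[0.176, 0.983, -0.044], [0.95, -0.182, -0.255], [-0.259, 0.003, -0.966]]
contact_force: [0.9, 0.1, 0.8]
width: 85.1
gripper_force: 0.0
```

>>> {"fn": "send_rows", "kwargs": {"motion": [{"xyz":[0,0,0],"delta_rot":[0,0,0]},{"xyz":[0,0,0],"delta_rot":[0,0,0]},{"xyz":[0,0,0],"delta_rot":[0,0,0]},{"xyz":[0,0,0],"delta_rot":[0,0,0]},{"xyz":[0,0,0],"delta_rot":[0,0,0]},{"xyz":[0,0,0],"delta_rot":[0,0,0]},{"xyz":[0,0,0],"delta_rot":[0,0,0]},{"xyz":[0,0,0],"delta_rot":[0,0,0]},{"xyz":[0,0,0],"delta_rot":[0,0,0]},{"xyz":[0,0,0],"delta_rot":[0,0,0]}], "claw": 0, "squeeze": 35}}

```text
clock: 4.85
tool_pos: [513.0, 136.3, 34.2]
tool_rot: [[0.176, 0.983, -0.044], [0.95, -0.182, -0.255], [-0.259, 0.003, -0.966]]
contact_force: [-0.1, -0.4, 5.5]
width: 60.6
gripper_force: 37.6
```

```bash
python3 - <<'E'
from h import *
s=env.read_state(); Rc=np.array(s['tool_rot']); pc=np.array(s['tool_pos']); print(s['clock'],pc.round(1),np.round(s['q'],2),s['width'],s['gripper_force'],s['contact_force'])
a=np.array([.179,.984,0]); n=np.array([.984,-.179,0]) # rotation about n: a->+z
heel=np.array([502.5+.5,87.6,1.5])
for k in range(1,11):
    r=R.from_rotvec(n*np.radians(7*k)).as_matrix()
    Rt=r@Rc; pt=heel+r@(pc-heel)+[0,0,1.5*k/10]
    print(k,rel(Rc,pc,Rt,pt),pt.round(0))
E
```

```text
4.85 [513.  136.3  34.2] [ 0.21  0.52  1.71 -0.28  1.03  0.56] 60.57184445297271 37.591986330226064 [-0.05298018 -0.37208124  5.52218363]
1 ([-0.057, 0.0, -0.046], [0.0001, 0.0389, 0.0001]) [512. 132.  40.]
2 ([-0.12, 0.001, -0.085], [0.0003, 0.0778, 0.0002]) [511. 127.  46.]
3 ([-0.187, 0.001, -0.117], [0.0004, 0.1167, 0.0003]) [510. 122.  50.]
4 ([-0.256, 0.001, -0.14], [0.0005, 0.1556, 0.0004]) [509. 116.  54.]
5 ([-0.328, 0.001, -0.154], [0.0006, 0.1945, 0.0005]) [508. 109.  58.]
6 ([-0.401, 0.002, -0.159], [0.0008, 0.2334, 0.0006]) [507. 102.  60.]
7 ([-0.474, 0.002, -0.156], [0.0009, 0.2723, 0.0007]) [506.  95.  62.]
8 ([-0.546, 0.002, -0.144], [0.001, 0.3112, 0.0007]) [504.  88.  62.]
9 ([-0.615, 0.002, -0.123], [0.0012, 0.35, 0.0008]) [503.  81.  62.]
10 ([-0.682, 0.002, -0.094], [0.0013, 0.3889, 0.0009]) [502.  74.  61.]
```

>>> {"fn": "send_rows", "kwargs": {"motion": [{"xyz":[-0.027,0,-0.025],"delta_rot":[0,0.0195,0]},{"xyz":[-0.057,0,-0.046],"delta_rot":[0,0.039,0]},{"xyz":[-0.088,0,-0.067],"delta_rot":[0,0.058,0]},{"xyz":[-0.12,0,-0.085],"delta_rot":[0,0.078,0]},{"xyz":[-0.153,0,-0.102],"delta_rot":[0,0.097,0]},{"xyz":[-0.187,0,-0.117],"delta_rot":[0,0.117,0]},{"xyz":[-0.221,0,-0.13],"delta_rot":[0,0.136,0]},{"xyz":[-0.256,0,-0.14],"delta_rot":[0,0.156,0]},{"xyz":[-0.292,0,-0.148],"delta_rot":[0,0.175,0]},{"xyz":[-0.328,0,-0.154],"delta_rot":[0,0.194,0]},{"xyz":[-0.328,0,-0.154],"delta_rot":[0,0.194,0]}]}}

```text
clock: 5.95
tool_pos: [507.7, 108.1, 57.3]
tool_rot: [[0.173, 0.983, 0.065], [0.923, -0.185, 0.337], [0.343, 0.002, -0.939]]
contact_force: [0.1, 2.5, 5.6]
width: 60.4
gripper_force: 38.1
```

```bash
python3 - <<'E'
from h import *
s=env.read_state(); Rc=np.array(s['tool_rot']); pc=np.array(s['tool_pos']); print(np.round(s['q'],2))
n=np.array([.984,-.179,0]); heel=np.array([503,87.6,2])
for k in range(1,6):
    r=R.from_rotvec(n*np.radians(7*k)).as_matrix(); print(k,rel(Rc,pc,r@Rc,heel+r@(pc-heel)+[0,0,.1*k]))
E
```

```text
[-0.25  0.37  1.93  0.45  0.91 -0.36]
1 ([-0.057, 0.0, -0.045], [0.0002, 0.0389, 0.0001])
2 ([-0.119, 0.001, -0.082], [0.0004, 0.0778, 0.0003])
3 ([-0.185, 0.001, -0.112], [0.0006, 0.1167, 0.0004])
4 ([-0.254, 0.002, -0.133], [0.0008, 0.1556, 0.0006])
5 ([-0.325, 0.002, -0.146], [0.001, 0.1945, 0.0007])
```

>>> {"fn": "send_rows", "kwargs": {"motion": [{"xyz":[-0.027,0,-0.024],"delta_rot":[0,0.0195,0]},{"xyz":[-0.057,0,-0.045],"delta_rot":[0,0.039,0]},{"xyz":[-0.088,0,-0.065],"delta_rot":[0,0.058,0]},{"xyz":[-0.119,0,-0.082],"delta_rot":[0,0.078,0]},{"xyz":[-0.152,0,-0.098],"delta_rot":[0,0.097,0]},{"xyz":[-0.185,0,-0.112],"delta_rot":[0,0.117,0]},{"xyz":[-0.22,0,-0.124],"delta_rot":[0,0.136,0]},{"xyz":[-0.254,0,-0.133],"delta_rot":[0,0.156,0]},{"xyz":[-0.29,0,-0.14],"delta_rot":[0,0.175,0]},{"xyz":[-0.325,0,-0.146],"delta_rot":[0,0.194,0]},{"xyz":[-0.325,0,-0.146],"delta_rot":[0,0.194,0]},{"xyz":[-0.325,0,-0.146],"delta_rot":[0,0.194,0]}]}}

```text
clock: 7.15
tool_pos: [501.5, 74.0, 60.5]
tool_rot: [[0.104, 0.983, 0.151], [0.564, -0.184, 0.805], [0.819, 0.002, -0.573]]
contact_force: [0.8, -1.8, 10.2]
width: 60.0
gripper_force: 39.0
```

```bash
python3 - <<'E'
from h import *
s=env.read_state(); print(np.round(s['q'],2))
d=snap('side'); c=cv2.resize(d['frame'][190:390,180:440],None,fx=3,fy=3); cv2.imwrite('pics/s1.png',c[:,:,::-1])
E
```

```text
[-0.67  0.62  1.97  0.86  1.28 -1.06]
```

View pics/s1.png

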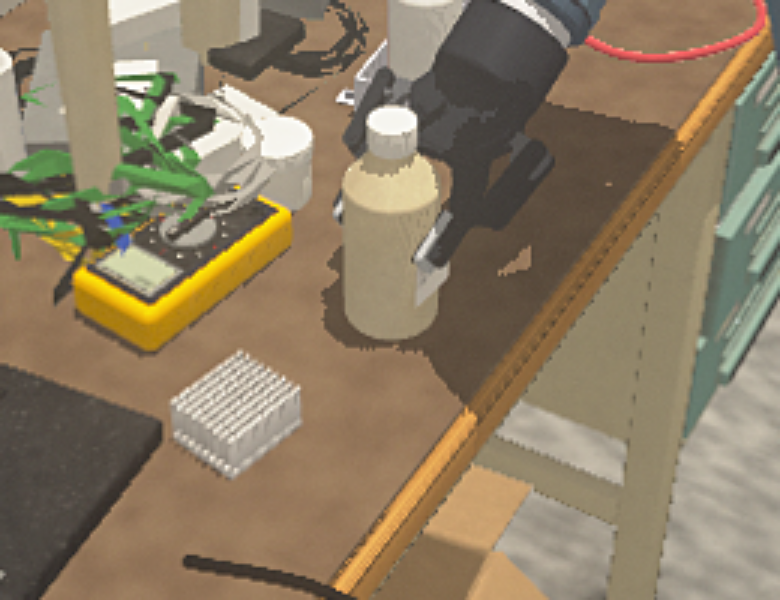

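The bottle is upright in the grip, with the heat sink clear of it. I'll open so it settles, check the tilt, then regrip slightly lower.

>>> {"fn": "send_rows", "kwargs": {"motion": [{"xyz":[0,0,0],"delta_rot":[0,0,0]},{"xyz":[0,0,0],"delta_rot":[0,0,0]},{"xyz":[0,0,0],"delta_rot":[0,0,0]},{"xyz":[0,0,0],"delta_rot":[0,0,0]},{"xyz":[0,0,0],"delta_rot":[0,0,0]},{"xyz":[-0.013,0,0.034],"delta_rot":[0,0,0]},{"xyz":[-0.013,0,0.034],"delta_rot":[0,0,0]},{"xyz":[-0.013,0,0.034],"delta_rot":[0,0,0]},{"xyz":[-0.013,0,0.034],"delta_rot":[0,0,0]}], "claw": 0.95}}

```text
clock: 8.1
tool_pos: [501.3, 76.2, 56.6]
tool_rot: [[0.103, 0.983, 0.15], [0.567, -0.182, 0.804], [0.817, 0.002, -0.576]]
contact_force: [-0.3, 0.4, -0.6]
width: 81.1
gripper_force: 0.0
```

```bash
cat > m.py <<'E'
from h import *
s=env.read_state(); print(s['clock'],np.round(s['q'],2),s['contact_force'].round(1),np.round(s['tool_pos'],1))
for n in('top','side'):
    d=snap(n); hsv=cv2.cvtColor(d['frame'],cv2.COLOR_RGB2HSV)
    vu=np.argwhere(d['depth']>0); uv=vu[:,::-1]; P=world_depth(d,uv); h=hsv[vu[:,0],vu[:,1]]
    k=(h[:,0]>15)&(h[:,0]<32)&(h[:,1]>40)&(h[:,2]>90)&(P[:,2]>8)&(P[:,2]<125)
    k&=(P[:,0]>420)&(P[:,0]<640)&(P[:,1]>-400)&(P[:,1]<120)&(np.hypot(P[:,0]-s['tool_pos'][0],P[:,1]-s['tool_pos'][1])<80)
    Q=P[k]; print(n,len(Q))
    from scipy.optimize import least_squares
    B=Q[(Q[:,2]<100)]   # body cylinder, fixed radius, axis p+z*t
    f=lambda v:np.hypot(B[:,0]-v[0]-v[2]*B[:,2],B[:,1]-v[1]-v[3]*B[:,2])-31.5
    if len(B)>50:
        r=least_squares(f,[B[:,0].mean(),B[:,1].mean(),0,0],loss='soft_l1',f_scale=2); print(' foot',r.x[:2].round(1),'tilt',r.x[2:].round(3),np.abs(f(r.x)).mean().round(2))
    c=(h[:,1]<45)&(h[:,2]>130)&(P[:,2]>140)&(P[:,2]<165)&(np.hypot(P[:,0]-s['tool_pos'][0],P[:,1]-s['tool_pos'][1])<60)
    if c.sum(): print(' cap top',c.sum(),np.median(P[c],0).round(1))
E
python3 m.py
```

```text
8.1 [-0.66  0.62  1.97  0.86  1.27 -1.07] [-0.3  0.4 -0.6] [501.3  76.2  56.6]
top 0
side 1598
 foot [498.1  58.3] tilt [0.001 0.001] 1.08
 cap top 234 [494.9  66.  153.5]
```

It stands at (498,58) with no tilt. I'll grip firmer, then turn about the bottle's axis so the tool faces the stalls.

>>> {"fn": "send_rows", "kwargs": {"motion": [{"xyz":[-0.013,0,0.034],"delta_rot":[0,0,0]},{"xyz":[0,0,0],"delta_rot":[0,0,0]},{"xyz":[0,0,0],"delta_rot":[0,0,0]},{"xyz":[0,0,0],"delta_rot":[0,0,0]},{"xyz":[0,0,0],"delta_rot":[0,0,0]},{"xyz":[0,0,0],"delta_rot":[0,0,0]},{"xyz":[0,0,0],"delta_rot":[0,0,0]},{"xyz":[0,0,0],"delta_rot":[0,0,0]},{"xyz":[0,0,0],"delta_rot":[0,0,0]}], "claw": 0, "squeeze": 50}}

```text
clock: 9.1
tool_pos: [501.3, 76.1, 56.6]
tool_rot: [[0.103, 0.983, 0.15], [0.567, -0.182, 0.804], [0.817, 0.002, -0.576]]
contact_force: [0.3, -0.6, -1.6]
width: 60.4
gripper_force: 56.8
```

```bash
python3 - <<'E'
from h import *
s=env.read_state(); Rc=np.array(s['tool_rot']); pc=np.array(s['tool_pos']); print(s['clock'],pc.round(1),s['contact_force'].round(1),s['width'])
b=np.array([498.1,58.3,0]); 
for k in range(1,13):
    r=R.from_rotvec([0,0,-np.radians(86/12*k)]).as_matrix(); print(k,*rel(Rc,pc,r@Rc,b+r@(pc-b)+np.array([-8,-42,0])*k/12))
E
```

```text
9.1 [501.3  76.1  56.6] [ 0.3 -0.6 -1.6] 60.417191215095826
1 [-0.021, 0.022, -0.03] [-0.0325, -0.0001, 0.0229]
2 [-0.044, 0.044, -0.063] [-0.0651, -0.0002, 0.0459]
3 [-0.069, 0.066, -0.097] [-0.0976, -0.0002, 0.0688]
4 [-0.095, 0.086, -0.134] [-0.1302, -0.0003, 0.0917]
5 [-0.122, 0.105, -0.173] [-0.1627, -0.0004, 0.1147]
6 [-0.151, 0.123, -0.214] [-0.1953, -0.0005, 0.1376]
7 [-0.181, 0.138, -0.256] [-0.2278, -0.0006, 0.1605]
8 [-0.212, 0.151, -0.3] [-0.2604, -0.0006, 0.1835]
9 [-0.244, 0.162, -0.345] [-0.2929, -0.0007, 0.2064]
10 [-0.276, 0.171, -0.392] [-0.3255, -0.0008, 0.2293]
11 [-0.31, 0.176, -0.439] [-0.358, -0.0009, 0.2523]
12 [-0.343, 0.179, -0.486] [-0.3906, -0.001, 0.2752]
```

>>> {"fn": "send_rows", "kwargs": {"motion": [{"xyz":[-0.01,0.011,-0.015],"delta_rot":[-0.016,0,0.0115]},{"xyz":[-0.021,0.022,-0.03],"delta_rot":[-0.0325,0,0.023]},{"xyz":[-0.032,0.033,-0.046],"delta_rot":[-0.049,0,0.0344]},{"xyz":[-0.044,0.044,-0.063],"delta_rot":[-0.065,0,0.046]},{"xyz":[-0.056,0.055,-0.08],"delta_rot":[-0.081,0,0.0574]},{"xyz":[-0.069,0.066,-0.097],"delta_rot":[-0.0976,0,0.069]},{"xyz":[-0.082,0.076,-0.115],"delta_rot":[-0.114,0,0.08]},{"xyz":[-0.095,0.086,-0.134],"delta_rot":[-0.13,0,0.092]},{"xyz":[-0.108,0.096,-0.153],"delta_rot":[-0.146,0,0.103]},{"xyz":[-0.122,0.105,-0.173],"delta_rot":[-0.163,0,0.115]},{"xyz":[-0.136,0.114,-0.193],"delta_rot":[-0.179,0,0.126]},{"xyz":[-0.151,0.123,-0.214],"delta_rot":[-0.195,0,0.138]},{"xyz":[-0.166,0.131,-0.235],"delta_rot":[-0.2115,0,0.149]},{"xyz":[-0.181,0.138,-0.256],"delta_rot":[-0.228,0,0.1605]},{"xyz":[-0.196,0.145,-0.278],"delta_rot":[-0.244,0,0.172]},{"xyz":[-0.212,0.151,-0.3],"delta_rot":[-0.26,0,0.1835]},{"xyz":[-0.244,0.162,-0.345],"delta_rot":[-0.293,0,0.2064]},{"xyz":[-0.276,0.171,-0.392],"delta_rot":[-0.3255,0,0.229]},{"xyz":[-0.31,0.176,-0.439],"delta_rot":[-0.358,0,0.252]},{"xyz":[-0.343,0.179,-0.486],"delta_rot":[-0.39,0,0.275]}]}}

```text
clock: 11.1
tool_pos: [531.9, 19.1, 61.3]
tool_rot: [[0.584, -0.049, 0.81], [-0.026, -0.999, -0.042], [0.811, 0.003, -0.585]]
contact_force: [0.1, 0.3, -1.3]
width: 60.0
gripper_force: 56.8
```

>>> {"fn": "send_rows", "kwargs": {"motion": [{"xyz":[0,0,0],"delta_rot":[0,0,0]},{"xyz":[0,0,0],"delta_rot":[0,0,0]}]}}

```text
clock: 11.3
tool_pos: [531.6, 21.6, 60.8]
tool_rot: [[0.585, -0.038, 0.81], [-0.02, -0.999, -0.033], [0.811, 0.003, -0.586]]
contact_force: [-0.7, 0.1, -1.7]
width: 60.0
gripper_force: 56.8
```

```bash
python3 m.py
```

```text
11.3 [-0.33  0.47  2.58  2.83  0.86 -1.54] [-0.7  0.1 -1.7] [531.6  21.6  60.8]
top 654
 foot [592.5  58.9] tilt [-0.876 -0.372] 7.06
 cap top 269 [512.2  24.2 161.6]
side 1065
 foot [524.4  27.4] tilt [-0.153 -0.068] 13.97
 cap top 242 [510.1  29.7 158.6]
```

The elbow reached its range limit because the wrist was too close to the base. I'll move farther out with the heading along the radius, and re-plan from the known grasp pose.

```bash
cat > t.py <<'E'
from h import *
import sys
Rc0=np.array([[0.103,0.983,0.15],[0.567,-0.182,0.804],[0.817,0.002,-0.576]]); pc0=np.array([501.3,76.1,56.6]); b0=np.array([498.1,58.3,0])
u,_,v=np.linalg.svd(Rc0); Rc0=u@v
def tgt(x,y,head,dz=0):
    r=R.from_rotvec([0,0,np.radians(head-79.4)]).as_matrix(); return r@Rc0, np.array([x,y,dz])+r@(pc0-b0)
def bot(s):  # bottle foot and heading by measured tool pose
    Rc=np.array(s['tool_rot']); h=np.degrees(np.arctan2(Rc[1,2],Rc[0,2])); q=np.array(s['tool_pos'])+Rc@Rc0.T@(b0-pc0); return q.round(1),h.round(1)
E
python3 - <<'E'
from t import *
s=env.read_state(); print(bot(s))
C=tgt(490.1,16.3,-6.6)
print(rel(*C,*tgt(535,0,-4,.5)))
E
```

```text
(array([513. ,  20.3,   4.4]), np.float64(-2.6))
([0.271, 0.103, 0.377], [0.0118, 0.0, -0.0083])
```

>>> {"fn": "send_rows", "kwargs": {"motion": [{"xyz":[0.1,0.04,0.14],"delta_rot":[0.004,0,-0.003]},{"xyz":[0.2,0.08,0.28],"delta_rot":[0.009,0,-0.006]},{"xyz":[0.271,0.103,0.377],"delta_rot":[0.012,0,-0.008]},{"xyz":[0.271,0.103,0.377],"delta_rot":[0.012,0,-0.008]},{"xyz":[0.271,0.103,0.377],"delta_rot":[0.012,0,-0.008]},{"xyz":[0.271,0.103,0.377],"delta_rot":[0.012,0,-0.008]},{"xyz":[0.271,0.103,0.377],"delta_rot":[0.012,0,-0.008]},{"xyz":[0.271,0.103,0.377],"delta_rot":[0.012,0,-0.008]}]}}

```text
clock: 12.2
tool_pos: [576.8, 7.7, 60.4]
tool_rot: [[0.586, 0.001, 0.81], [0.001, -1.0, 0.0], [0.81, 0.001, -0.586]]
contact_force: [-0.5, 0.5, -1.1]
width: 59.3
gripper_force: 56.8
```

```bash
python3 - <<'E'
from t import *
s=env.read_state(); print(bot(s),s['q'].round(2),s['contact_force'].round(1),np.round(s['tool_rot'],3).tolist())
E
```

```text
(array([558. ,   7.7,   4.1]), np.float64(0.0)) [-0.37  0.47  2.47  2.71  0.76 -1.47] [-0.5  0.5 -1.1] [[0.586, 0.001, 0.81], [0.001, -1.0, 0.0], [0.81, 0.001, -0.586]]
```

```bash
python3 - <<'E'
from t import *
s=env.read_state(); C=(np.array(s['tool_rot']),np.array(s['tool_pos']))
for w in [(552,-5,-1,2.5),(546,-17,-1,.8),(538,-35,-2,.8),(530,-53,-2,.8),(522,-71,-3,.8),(514,-89,-3,.8)]: print(rel(*C,*tgt(*w)))
E
```

```text
([-0.05, 0.129, -0.046], [-0.0045, 0.0041, 0.0028])
([-0.099, 0.249, -0.085], [-0.0045, 0.0041, 0.0028])
([-0.147, 0.432, -0.15], [-0.009, 0.004, 0.006])
([-0.194, 0.612, -0.215], [-0.009, 0.004, 0.006])
([-0.241, 0.795, -0.28], [-0.0135, 0.004, 0.0092])
([-0.288, 0.975, -0.345], [-0.0135, 0.004, 0.0092])
```

>>> {"fn": "send_rows", "kwargs": {"motion": [{"xyz":[-0.05,0.129,-0.046],"delta_rot":[-0.0045,0.004,0.003]},{"xyz":[-0.099,0.249,-0.085],"delta_rot":[-0.0045,0.004,0.003]},{"xyz":[-0.123,0.34,-0.118],"delta_rot":[-0.007,0.004,0.0045]},{"xyz":[-0.147,0.432,-0.15],"delta_rot":[-0.009,0.004,0.006]},{"xyz":[-0.17,0.522,-0.183],"delta_rot":[-0.009,0.004,0.006]},{"xyz":[-0.194,0.612,-0.215],"delta_rot":[-0.009,0.004,0.006]},{"xyz":[-0.217,0.704,-0.247],"delta_rot":[-0.011,0.004,0.0075]},{"xyz":[-0.241,0.795,-0.28],"delta_rot":[-0.0135,0.004,0.009]},{"xyz":[-0.264,0.885,-0.312],"delta_rot":[-0.0135,0.004,0.009]},{"xyz":[-0.288,0.975,-0.345],"delta_rot":[-0.0135,0.004,0.009]},{"xyz":[-0.288,0.975,-0.345],"delta_rot":[-0.0135,0.004,0.009]},{"xyz":[-0.288,0.975,-0.345],"delta_rot":[-0.0135,0.004,0.009]}]}}

```text
clock: 13.4
tool_pos: [532.7, -90.4, 57.8]
tool_rot: [[0.575, -0.051, 0.817], [-0.027, -0.999, -0.044], [0.818, 0.003, -0.575]]
contact_force: [-0.2, 0.2, -1.9]
width: 59.9
gripper_force: 56.8
```

```bash
python3 - <<'E'
from t import *
s=env.read_state(); print(bot(s),s['q'].round(2),s['contact_force'].round(1))
C=(np.array(s['tool_rot']),np.array(s['tool_pos']))
for w in [(511,-135,-4,.8),(509,-180,-5,.8)]: print(rel(*C,*tgt(*w)))
d=snap('side'); c=cv2.resize(d['frame'][150:350,220:480],None,fx=3,fy=3); cv2.imwrite('pics/s2.png',c[:,:,::-1])
E
```

```text
(array([514.6, -89.7,   1.2]), np.float64(-3.0)) [-0.75  0.5   2.56  2.41  0.9  -1.51] [-0.2  0.2 -1.9]
([-0.012, 0.458, -0.007], [-0.0042, -0.0003, 0.0033])
([-0.011, 0.912, -0.004], [-0.0087, -0.0003, 0.0065])
```

View pics/s2.png

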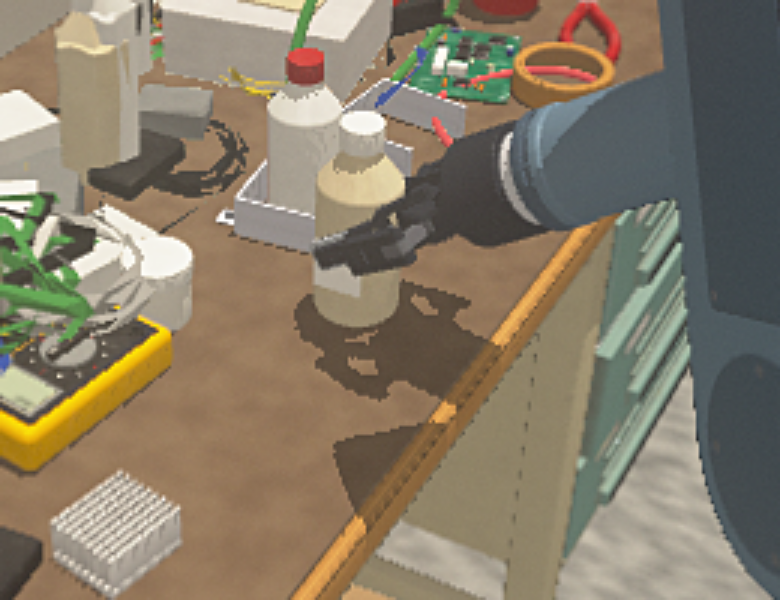

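The bottle is upright and held at the body, just clear of the front of the white bottle's stall. I'll keep sliding right.

>>> {"fn": "send_rows", "kwargs": {"motion": [{"xyz":[-0.002,0.09,-0.001],"delta_rot":[-0.001,0,0.001]},{"xyz":[-0.005,0.18,-0.003],"delta_rot":[-0.002,0,0.001]},{"xyz":[-0.008,0.27,-0.004],"delta_rot":[-0.003,0,0.002]},{"xyz":[-0.01,0.36,-0.006],"delta_rot":[-0.003,0,0.003]},{"xyz":[-0.012,0.458,-0.007],"delta_rot":[-0.004,0,0.003]},{"xyz":[-0.012,0.55,-0.006],"delta_rot":[-0.005,0,0.004]},{"xyz":[-0.012,0.64,-0.006],"delta_rot":[-0.006,0,0.004]},{"xyz":[-0.012,0.73,-0.005],"delta_rot":[-0.007,0,0.005]},{"xyz":[-0.012,0.82,-0.005],"delta_rot":[-0.008,0,0.006]},{"xyz":[-0.011,0.912,-0.004],"delta_rot":[-0.009,0,0.0065]},{"xyz":[-0.011,0.912,-0.004],"delta_rot":[-0.009,0,0.0065]},{"xyz":[-0.011,0.912,-0.004],"delta_rot":[-0.009,0,0.0065]}]}}

```text
clock: 14.65
tool_pos: [527.0, -181.4, 57.3]
tool_rot: [[0.573, -0.085, 0.815], [-0.047, -0.996, -0.071], [0.818, 0.003, -0.575]]
contact_force: [0.2, 1.0, -2.0]
width: 59.9
gripper_force: 56.8
```

```bash
python3 - <<'E'
from t import *
s=env.read_state(); print(bot(s),s['q'].round(2),s['contact_force'].round(1))
C=(np.array(s['tool_rot']),np.array(s['tool_pos']))
for w in [(509,-225,-5,.5),(509,-265,-6,.5)]: print(rel(*C,*tgt(*w)))
d=dict(snap('top')); np.savez('/tmp/t1.npz',**d); print(((cv2.absdiff(d['frame'],np.load('/tmp/top0.npz')['frame'])[180:240,420:482]).max(2)>40).sum())
E
```

```text
(array([ 509.1, -179.9,    0.7]), np.float64(-5.0)) [-0.98  0.5   2.49  2.15  0.86 -1.41] [ 0.2  1.  -2. ]
([0.02, 0.449, 0.033], [0.0001, -0.0003, 0.0001])
([0.038, 0.851, 0.061], [-0.0045, -0.0003, 0.0033])
0
```

>>> {"fn": "send_rows", "kwargs": {"motion": [{"xyz":[0.004,0.09,0.006],"delta_rot":[0,0,0]},{"xyz":[0.008,0.18,0.013],"delta_rot":[0,0,0]},{"xyz":[0.012,0.27,0.02],"delta_rot":[0,0,0]},{"xyz":[0.016,0.36,0.026],"delta_rot":[0,0,0]},{"xyz":[0.02,0.449,0.033],"delta_rot":[0,0,0]},{"xyz":[0.025,0.55,0.04],"delta_rot":[-0.001,0,0.001]},{"xyz":[0.029,0.65,0.047],"delta_rot":[-0.002,0,0.0015]},{"xyz":[0.034,0.75,0.054],"delta_rot":[-0.003,0,0.002]},{"xyz":[0.038,0.851,0.061],"delta_rot":[-0.0045,0,0.003]},{"xyz":[0.038,0.851,0.061],"delta_rot":[-0.0045,0,0.003]}]}}

```text
clock: 15.7
tool_pos: [527.2, -268.6, 57.3]
tool_rot: [[0.572, -0.103, 0.814], [-0.056, -0.995, -0.087], [0.818, 0.004, -0.575]]
contact_force: [-0.9, 0.6, -1.5]
width: 59.9
gripper_force: 56.8
```

```bash
python3 m.py; python3 - <<'E'
from t import *
s=env.read_state(); print(bot(s),s['q'].round(2),s['contact_force'].round(1))
C=(np.array(s['tool_rot']),np.array(s['tool_pos']))
for w in [(511,-280,-6,.3),(515,-296,-6,.3),(530,-299.4,-6,.3),(545,-301,-6,.3),(560,-302.5,-6,.3)]: print(rel(*C,*tgt(*w)))
d=snap('wrist','w1.png')
E
```

```text
15.7 [-1.12  0.51  2.36  1.94  0.84 -1.26] [-0.9  0.6 -1.5] [ 527.2 -268.6   57.3]
top 592
 foot [ 513.  -286.1] tilt [-0.046  0.212] 1.2
 cap top 277 [ 506.9 -262.2  157.8]
side 725
 foot [ 508.1 -266.5] tilt [-0.006  0.004] 1.32
 cap top 153 [ 503.9 -255.9  154.7]
(array([ 5.090e+02, -2.649e+02,  4.000e-01]), np.float64(-6.0)) [-1.12  0.51  2.36  1.94  0.84 -1.27] [ 0.9  0.1 -1.1]
([0.019, 0.148, 0.03], [-0.0, -0.0003, 0.0003])
([0.051, 0.303, 0.076], [-0.0, -0.0003, 0.0003])
([0.139, 0.322, 0.201], [-0.0, -0.0003, 0.0003])
([0.226, 0.323, 0.325], [-0.0, -0.0003, 0.0003])
([0.313, 0.322, 0.448], [-0.0, -0.0003, 0.0003])
```

View pics/w1.png

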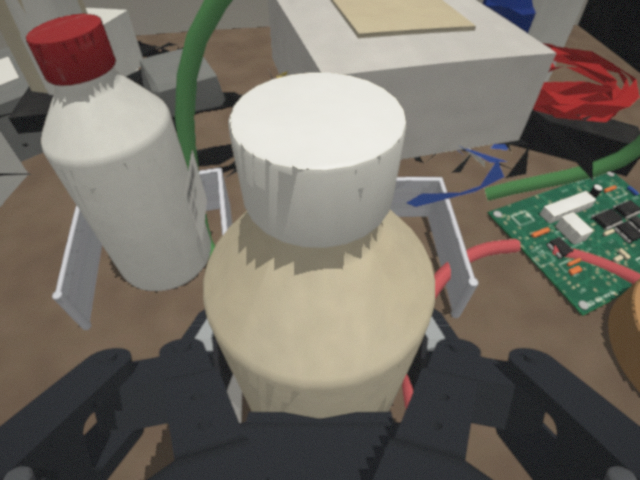

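The wrist view shows the right wall's front tip at about (473,283) and its back corner at (440,182). I'll check these against the top-view estimate.

```bash
python3 - <<'E'
from t import *
d=snap('wrist'); print(plane(d,[(473,283),(440,182),(218,172),(60,297)],34).round(1))
t=dict(np.load('/tmp/top0.npz'))
c=np.array([(518,288),(522,130),(350,118),(340,268)])/4+np.array([345,165])
print(world_depth(t,c.round()).round(1).tolist())
E
```

```text
[[ 547.5 -347.2   34. ]
 [ 623.2 -353.4   34. ]
 [ 646.6 -214.5   34. ]
 [ 559.3 -140.5   34. ]]
[[550.4, -354.8, 4.1], [624.4, -353.2, 35.5], [633.9, -265.9, 27.9], [553.9, -258.6, 31.1]]
```

>>> {"fn": "send_rows", "kwargs": {"motion": [{"xyz":[0.01,0.075,0.015],"delta_rot":[0,0,0]},{"xyz":[0.019,0.15,0.03],"delta_rot":[0,0,0]},{"xyz":[0.035,0.23,0.053],"delta_rot":[0,0,0]},{"xyz":[0.051,0.303,0.076],"delta_rot":[0,0,0]},{"xyz":[0.095,0.313,0.138],"delta_rot":[0,0,0]},{"xyz":[0.139,0.322,0.201],"delta_rot":[0,0,0]},{"xyz":[0.183,0.322,0.263],"delta_rot":[0,0,0]},{"xyz":[0.226,0.322,0.325],"delta_rot":[0,0,0]},{"xyz":[0.27,0.322,0.387],"delta_rot":[0,0,0]},{"xyz":[0.313,0.322,0.448],"delta_rot":[0,0,0]},{"xyz":[0.313,0.322,0.448],"delta_rot":[0,0,0]}]}}

```text
clock: 17.0
tool_pos: [579.2, -304.0, 57.2]
tool_rot: [[0.572, -0.101, 0.814], [-0.055, -0.995, -0.084], [0.818, 0.003, -0.575]]
contact_force: [-0.1, -0.3, -1.0]
width: 60.1
gripper_force: 56.8
```

```bash
python3 - <<'E'
from t import *
s=env.read_state(); print(bot(s),s['q'].round(2),s['contact_force'].round(1))
C=(np.array(s['tool_rot']),np.array(s['tool_pos']))
for w in [(570,-303.6,-6,.3),(580,-304.7,-6,.3),(590,-305.7,-6,.3),(600,-306.8,-6,.3)]: print(rel(*C,*tgt(*w)))
E
```

```text
(array([ 561.2, -302.3,    0.6]), np.float64(-5.9)) [-1.04  0.55  2.21  1.91  0.77 -1.12] [-0.1 -0.3 -1. ]
([0.049, 0.005, 0.075], [-0.0002, -0.0005, 0.0007])
([0.107, 0.006, 0.157], [-0.0002, -0.0005, 0.0007])
([0.164, 0.006, 0.24], [-0.0002, -0.0005, 0.0007])
([0.222, 0.006, 0.322], [-0.0002, -0.0005, 0.0007])
```

Pushing in to x≈593, then creeping forward until the back wall is felt.

>>> {"fn": "send_rows", "kwargs": {"motion": [{"xyz":[0.049,0.005,0.075],"delta_rot":[0,0,0]},{"xyz":[0.078,0.005,0.116],"delta_rot":[0,0,0]},{"xyz":[0.107,0.006,0.157],"delta_rot":[0,0,0]},{"xyz":[0.136,0.006,0.199],"delta_rot":[0,0,0]},{"xyz":[0.164,0.006,0.24],"delta_rot":[0,0,0]},{"xyz":[0.164,0.006,0.24],"delta_rot":[0,0,0]}]}}

```text
clock: 17.6
tool_pos: [607.6, -307.8, 56.8]
tool_rot: [[0.572, -0.101, 0.814], [-0.056, -0.995, -0.085], [0.818, 0.003, -0.575]]
contact_force: [-0.0, 0.3, -2.2]
width: 59.9
gripper_force: 56.7
```

>>> {"fn": "send_rows", "kwargs": {"motion": [{"xyz":[0.012,0,0.017],"delta_rot":[0,0,0]},{"xyz":[0.012,0,0.017],"delta_rot":[0,0,0]}]}}

```text
clock: 17.8
tool_pos: [609.1, -308.0, 56.6]
tool_rot: [[0.573, -0.102, 0.813], [-0.056, -0.995, -0.085], [0.818, 0.003, -0.575]]
contact_force: [-0.2, -0.2, -1.2]
width: 59.6
gripper_force: 56.8
```

>>> {"fn": "send_rows", "kwargs": {"motion": [{"xyz":[0.012,0,0.017],"delta_rot":[0,0,0]},{"xyz":[0.012,0,0.017],"delta_rot":[0,0,0]}]}}

```text
clock: 18.0
tool_pos: [611.2, -308.3, 56.7]
tool_rot: [[0.573, -0.102, 0.814], [-0.056, -0.995, -0.085], [0.818, 0.003, -0.575]]
contact_force: [-0.6, -0.0, -1.3]
width: 59.6
gripper_force: 56.8
```

>>> {"fn": "send_rows", "kwargs": {"motion": [{"xyz":[0.012,0,0.017],"delta_rot":[0,0,0]},{"xyz":[0.012,0,0.017],"delta_rot":[0,0,0]}]}}

```text
clock: 18.2
tool_pos: [613.4, -308.5, 56.7]
tool_rot: [[0.572, -0.102, 0.814], [-0.056, -0.995, -0.085], [0.818, 0.003, -0.575]]
contact_force: [-0.1, -0.0, -1.6]
width: 60.0
gripper_force: 56.8
```

>>> {"fn": "send_rows", "kwargs": {"motion": [{"xyz":[0.012,0,0.017],"delta_rot":[0,0,0]},{"xyz":[0.012,0,0.017],"delta_rot":[0,0,0]}]}}

```text
clock: 18.4
tool_pos: [615.5, -308.7, 56.7]
tool_rot: [[0.572, -0.102, 0.814], [-0.056, -0.995, -0.085], [0.818, 0.003, -0.575]]
contact_force: [-0.6, -0.0, -1.3]
width: 60.0
gripper_force: 56.8
```

>>> {"fn": "send_rows", "kwargs": {"motion": [{"xyz":[0.012,0,0.017],"delta_rot":[0,0,0]},{"xyz":[0.012,0,0.017],"delta_rot":[0,0,0]}]}}

```text
clock: 18.6
tool_pos: [617.2, -308.8, 56.5]
tool_rot: [[0.573, -0.102, 0.813], [-0.056, -0.995, -0.085], [0.818, 0.003, -0.576]]
contact_force: [-1.8, -0.0, -1.1]
width: 59.8
gripper_force: 57.0
```

```bash
python3 m.py; python3 - <<'E'
from t import *
s=env.read_state(); print(bot(s),s['contact_force'].round(1))
d=snap('wrist','w2.png')
d=snap('top'); c=cv2.resize(d['frame'][165:315,345:545],None,fx=4,fy=4,interpolation=cv2.INTER_CUBIC); cv2.imwrite('pics/t2.png',c[:,:,::-1])
E
```

```text
18.6 [-0.96  0.57  2.13  1.94  0.72 -1.06] [-1.8 -0.  -1.1] [ 617.2 -308.8   56.5]
top 583
 foot [ 610.5 -323.7] tilt [-0.112  0.195] 1.13
 cap top 290 [ 595.7 -302.7  156.5]
side 582
 foot [ 598.9 -307.3] tilt [-0.006 -0.   ] 1.59
 cap top 130 [ 593.5 -297.2  154.3]
(array([ 5.992e+02, -3.070e+02, -1.000e-01]), np.float64(-6.0)) [-2.4  0.7 -1. ]
```

View pics/t2.png

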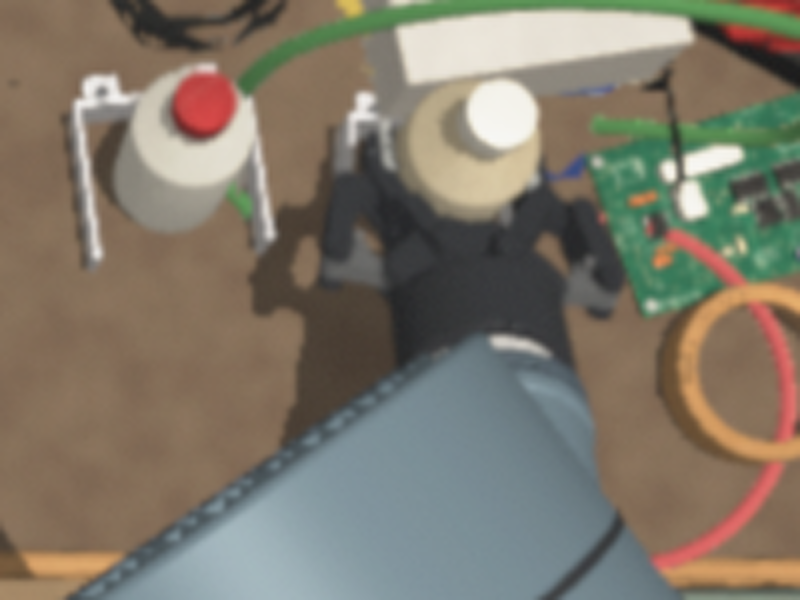

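The bottle fills the stall and the white bottle hasn't moved. The force has started to rise, so one more creep will confirm contact.

>>> {"fn": "send_rows", "kwargs": {"motion": [{"xyz":[0.009,0,0.012],"delta_rot":[0,0,0]},{"xyz":[0.009,0,0.012],"delta_rot":[0,0,0]},{"xyz":[0.009,0,0.012],"delta_rot":[0,0,0]}]}}

```text
clock: 19.1
tool_pos: [617.8, -308.8, 56.1]
tool_rot: [[0.574, -0.103, 0.812], [-0.057, -0.995, -0.085], [0.817, 0.002, -0.577]]
contact_force: [-9.6, 0.2, 1.8]
width: 59.6
gripper_force: 57.7
```

The wall is firm, with 9.6 N back. I'll release and retreat.

>>> {"fn": "send_rows", "kwargs": {"motion": [{"xyz":[0,0,0],"delta_rot":[0,0,0]},{"xyz":[0,0,0],"delta_rot":[0,0,0]},{"xyz":[0,0,0],"delta_rot":[0,0,0]},{"xyz":[0,0,0],"delta_rot":[0,0,0]},{"xyz":[0,0,0],"delta_rot":[0,0,0]},{"xyz":[0,0,-0.15],"delta_rot":[0,0,0]},{"xyz":[0,0,-0.35],"delta_rot":[0,0,0]},{"xyz":[0,0,-0.6],"delta_rot":[0,0,0]},{"xyz":[0,0,-0.85],"delta_rot":[0,0,0]},{"xyz":[0,0,-0.85],"delta_rot":[0,0,0]},{"xyz":[0,0,-0.85],"delta_rot":[0,0,0]}], "claw": 1}}

```text
clock: 20.2
tool_pos: [549.3, -302.4, 106.3]
tool_rot: [[0.572, -0.103, 0.814], [-0.056, -0.995, -0.087], [0.818, 0.004, -0.575]]
contact_force: [-0.5, -0.2, -0.8]
width: 85.2
gripper_force: 0.0
```

```bash
sed -i 's/<80)/<140)/; s/<60)/<140)/' m.py; python3 m.py; python3 - <<'E'
from h import *
snap('wrist','w3.png')
E
```

```text
20.2 [-1.1   0.4   2.24  1.74  0.77 -0.96] [-0.5 -0.2 -0.8] [ 549.3 -302.4  106.3]
top 947
 foot [ 598.4 -306.8] tilt [0.008 0.016] 2.19
 cap top 305 [ 594.3 -303.9  154.6]
side 818
 foot [ 598.1 -307.2] tilt [-0.001 -0.009] 1.89
 cap top 123 [ 593.7 -297.8  153.3]
```

View pics/w3.png

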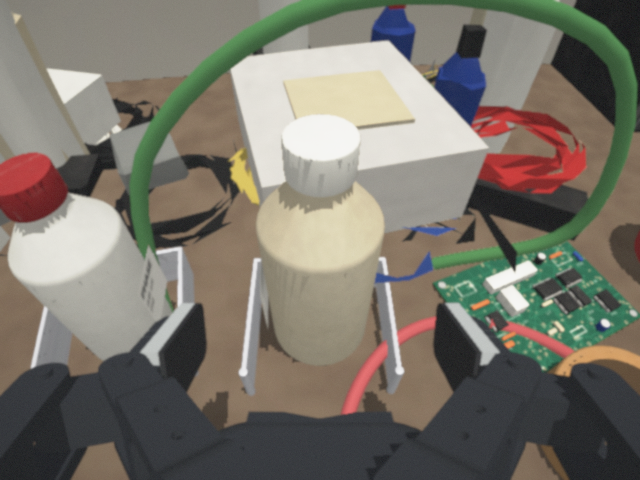

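The bottle stands upright and centred between the walls (columns 245 to 395), against the back wall, with the fingers clear. Handing it in.

```bash
python3 -c "
from plant import env
print(env.sign_off())"
```

```text
the job is handed in; nothing more can be done
None
```

The cream bottle was stood upright, slid along the bench into the empty stall against the back wall, and released; the job is handed in at about 20 s, but the hand-in returned no verdict.

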